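Set the paper gauge to the soap's notch

TASK

Set the paper gauge for wrapping soap: with the fingertips push its sliding stop along the rail, gently and without pinching it, until its pin drops into the notch in front of the soap bar. Leave the stop clicked in there and take the hand away. The samples on the board, the tape roll and the candle stay where they are.

Things in the scene. Friction and masses are not known exactly. Their poses are not given: they have to be found in the camera images.
- stop_centre (a point): Middle of the sliding stop: a black block astride an aluminium rail, 50 mm long along the rail, 36 mm wide. Its flat end faces reach from 15 mm below to 15 mm above this point, which stays 51 mm above the table. A steel knob, 18 mm across, stands on top, up to 37 mm above the point. y axis: along the rail (to the robot's left when the board is square to it); x: across it toward the samples.
- stop (a joint): Position of the stop along the rail in m, 0 at mid-rail, growing along the y axis (to the left), at most 0.17 either way. Starts within 0.035 of the middle, in no notch. Slides with 1 to 2 N of drag, falls the last 7 mm or so into a notch by itself (the push dips), then takes 8 to 12 N to be pushed out again. It passes over the nearer notch to reach a farther one.
- stop_pin (a joint): How far the spring pin with the steel knob has dropped, in m: 0 to 0.001 while the pin rides on top of the rail, 0.005 to 0.006 when it sits in a notch.
- notch_a (a point): Leftmost notch, at stop joint +0.155. Each notch point lies 21 mm above the rail's top, where stop_centre is when the stop sits in that notch. The V notches in the rail's top are 19 mm wide, 6 mm deep, with flat flanks of 32 degrees. Axes as for stop_centre.
- notch_b (a point): Second notch, at stop joint +0.065. The rail is 20 mm wide, its top 30 mm above the table, with a 26 mm high block at each end; it is fixed on a wooden board 440 x 240 x 14 mm, 60 mm nearer the robot than the board's centre line.
- notch_c (a point): Third notch, at stop joint -0.065. Low parts of the stop, under 25 mm above the table: a steel blade that sticks out 40 mm from the rail's middle line away from the samples, and a thin pointer 34 mm toward them.
- notch_d (a point): Rightmost notch, at stop joint -0.155.
- soap_mid (a point): Centre of the soap bar in a paper band, 78 mm along the rail, 53 mm across, 25 mm high; a loose sample that lies on the board 105 mm behind the rail (x axis of the notches), in line with one of the four notches within 10 mm. Which notch varies.
- tin_mid (a point): Centre of the round balm tin, 54 mm across, 21 mm high; loose sample behind another notch.
- stamp_mid (a point): Middle of the rubber stamp with a turned wooden handle, 30 x 42 mm, 66 mm high; loose sample behind another notch.
- matches_mid (a point): Centre of the black match box, 120 mm across the rail, 50 mm along it, 40 mm high; loose sample behind another notch, its near end about 45 mm behind the rail's middle line.
- tape_mid (a point): Centre of a roll of tape, 104 mm across, 25 mm high, lying loose on the table to the left of the board.
- candle_mid (a point): Centre of a candle in a glass, 76 mm across, 90 mm high, standing loose on the table at the front right.
There are look-alikes about, which are no part of the job. What is shaped like the part that bears soap_mid but yellow is not meant.

How it is judged:
By the outcome, as a careful person would: the job done as asked, in the order asked, and still so for the second after the job is handed in, with the robot touching nothing.
It also fails if it takes over 40 s, if anything falls off the work surface, if the arm or the gripper's body presses on something with over 40 N, if the wrist force passes 120 N, or if a joint passes its speed limit or range.

ROBOT

A 6-joint arm with a two-finger parallel gripper is mounted at the origin on a cart in front of the work surface, level with it; the furniture and walls round the work are solid. World frame = base frame: x ahead of the robot, y to its left, z up, the work surface at z = 0. Lengths are in m, angles in rad, forces in N, time in s.
With the tool pointing down it reaches from about 0.3 to 0.75 m from the base axis. Payload 8.5 kg.
Tool frame: the origin (TCP) lies midway between the tips of the shut fingers; the grasp point (between the pads) lies 19 mm behind it (hold_point_z is the z of the grasp point in the tool frame, in m); z points along the fingers, y is the direction in which the jaws open and shut (so a half turn about z gives the same grasp; the last joint's range is limited). The gripper opens to 85 mm and grips with 20 to 120 N. Pads are 22 mm wide; open, the fingers measure 114 mm over their backs; the gripper's body (76 mm by 85 mm) begins 54 mm behind the grasp point. The pads swing forward as they close: fully open they stand 13 mm farther back than shut.
Start: joints at [0.937, 0.381, 1.297, -0, 1.464, -0.215], TCP at [0.224, 0.502, 0.231] pointing down, gripper open.
Joint ranges: [-3.11, 3.11], [-0.89, 2.33], [0.22, 2.48], [-1.42, 4.56], [0.17, 2.85], [-2.88, 2.88]. Speed limits (rad/s): [2.39, 2.39, 3.14, 3.14, 3.14, 3.14].

INTERFACE

Orientations are given as a 3x3 rotation matrix whose columns are the frame's x, y, z axes.
In Python, from bench import * gives the robot as it stands. The module is installed in compiled form; this text tells all that it offers.
- The arm moves only by the tool send_rows, never from a script. Its argument "moves" is a list that holds one entry, the list of rows, each a list of 7 numbers: the shift along the tool's x, y, z in cm, then the turn, a rotation vector about the tool's x, y, z in degrees, then the opening, from 0 (shut) to 1 (fully open). A call has 1 to 8 rows; each row shifts and turns the commanded pose from where the row before left it, along the tool's axes as they then stand; what a row does not reach is not made up. A row lasts 1/8 s, in which the tool goes at most 62.5 mm and 10.7 degrees, less where a joint would pass 70% of its speed; a pose out of reach is approached as far as the arm can. A call with a gripper value outside its range is refused whole. The fingers move at their own pace and stop on an object; "force" is the grip in N (left out, the last holds). Time passes only in rows, so rows that do not move let the fingers close. It gives the time, the measured TCP pose, the force and the opening at its end, in the units of the state.
- read_state(): the state, without advancing time (a new reading comes with each control period).
- read_camera(name): name is "scene" or "top" or "wrist"; returns the picture (400x640x3 uint8, red, green, blue); there is no depth.
- get_calibration(name): a dict with "K" (3x3 intrinsics, pixels), "R" (3x3) and "t" (3): a world point X has camera coordinates R X + t. Camera axes: x right, y down, z forward; pixel columns grow to the right and rows downward; lengths in m; the calibration is good to about 2 mm. A picture is of the moment at which its call begins: read the wrist's pose just before it. get_calibration takes no time and is no camera call; for the wrist camera it gives the pose at the moment of the call.
- close_job(): hands the job in, once; it reports no verdict.
Trained networks look in the newest picture that a camera, given by its name, has taken for a name from the list of things; names that differ only in an ending like _2 or _b are one class to them, and where a whole thing is asked for, a point or a joint stands for the part that bears it (a point fixed in the world has none). Each returns a list of dicts, best first, with "confidence" (0 to 1); they miss things now and then, are a little off and sometimes report something else, mostly with a low value. They report only what shows in the picture. A call takes as long as a camera call. They do not tell look-alikes from the thing itself.
- masks_of(camera, thing): "region" (400x640 bool, what is visible of it) and "position" ([column, row] in pixels, amid what is visible of it).
The state is a dict: "t": time; "qpos": joint angles; "qvel": joint speeds; "tau": joint torques, N m; "ee_pos": TCP position; "orientation": TCP orientation; "ft_force": force on the tool from outside, world axes, zero at the start; "wrist_torque": the same for the moment, N m; "finger_gap": opening from 0.0 (shut) to 1.0 (fully open).
Only numpy, scipy, OpenCV 4.12 (cv2) and the standard library are available. Lean on these libraries where they do the work, as an engineer would, in place of code of your own. Each camera call takes 0.05 s, during which the arm holds its last target. There are 200 camera calls.

## Working session

There is one attempt and no reset: what is moved stays moved. The work goes in short steps, Python scripts to look and compute and a tool call to move; the robot and the scene stay as the last step left them, time stands still between calls to the robot, and variables do not carry over. Pictures are saved under pics/ and viewed, about 8 in all and at most 12, crops included, and the job is handed in when it is done.

Besides the shell and the picture viewer there is one more tool, called by a JSON object that holds its "name" and its "arguments". send_rows: Moves the arm, as the interface text tells. Its arguments: {"type":"object","properties":{"moves":{"type":"array"},"force":{"type":"number"}},"required":["moves"]}

```bash
mkdir -p pics; cat > h.py <<'E'
from bench import *
import numpy as np, cv2
def ray(cam,px,z):
    c=get_calibration(cam);K,R,t=map(np.array,(c["K"],c["R"],c["t"]))
    d=R.T@np.linalg.inv(K)@np.array([px[0],px[1],1.]);o=-R.T@t
    return o+d*(z-o[2])/d[2]
def proj(cam,X):
    c=get_calibration(cam);p=np.array(c["K"])@(np.array(c["R"])@np.array(X)+np.array(c["t"]));return p[:2]/p[2]
E
python3 - <<'E'
from h import *
s=read_state();print(s["t"],s["ee_pos"],s["orientation"],s["finger_gap"])
for c in ("top","scene"):
    im=read_camera(c);cv2.imwrite(f"pics/{c}0.png",im[:,:,::-1])
    for n,z in (("stop_centre",.06),("soap_mid",.0265),("tin_mid",.025),("stamp_mid",.05),("matches_mid",.034),("tape_mid",.0125),("candle_mid",.045)):
        for m in masks_of(c,n)[:3]:print(c,n,round(m["confidence"],2),np.round(m["position"],1),m["region"].sum(),ray(c,m["position"],z).round(3))
E
```

```text
0.0 [0.22347107 0.50222297 0.23070612] [[-9.13593922e-01  4.06626862e-01 -8.60400293e-04]
 [ 4.06627665e-01  9.13593169e-01 -1.20963747e-03]
 [ 2.94184743e-04 -1.45498000e-03 -9.99998898e-01]] 0.9963674560414405
top stop_centre 0.58 [326.  218.5] 271 [ 0.483 -0.039  0.06 ]
top soap_mid 0.79 [230.  242.8] 538 [0.406 0.236 0.026]
top soap_mid 0.67 [316.2 181.8] 504 [ 0.59  -0.008  0.026]
top soap_mid 0.58 [228.1 167.4] 474 [0.626 0.251 0.026]
top tin_mid 0.55 [284.5 177.6] 263 [0.6   0.085 0.025]
top stamp_mid 0.55 [388.  187.8] 164 [ 0.576 -0.213  0.05 ]
top stamp_mid 0.51 [329.7 204.1] 10655 [ 0.525 -0.048  0.05 ]
top matches_mid 0.73 [360.1 186.3] 697 [ 0.58  -0.135  0.034]
top tape_mid 0.7 [164.3 162. ] 632 [0.639 0.443 0.012]
top candle_mid 0.96 [453.7 235.6] 809 [ 0.445 -0.403  0.045]
scene stop_centre 0.57 [340.7 213.1] 442 [ 0.46  -0.049  0.06 ]
scene soap_mid 0.94 [241.2 215.7] 367 [0.368 0.222 0.026]
scene soap_mid 0.75 [358.5 203.2] 251 [ 0.613 -0.023  0.026]
scene soap_mid 0.57 [283.3 189.8] 296 [0.589 0.235 0.026]
scene tin_mid 0.66 [325.1 198.2] 184 [0.599 0.085 0.025]
scene stamp_mid 0.65 [415.4 221.5] 277 [ 0.531 -0.234  0.05 ]
scene matches_mid 0.73 [388.7 216.2] 733 [ 0.558 -0.146  0.034]
scene tape_mid 0.74 [248.4 177. ] 409 [0.656 0.433 0.012]
scene candle_mid 0.73 [469.9 253.4] 1585 [ 0.442 -0.403  0.045]
```

View pics/top0.png

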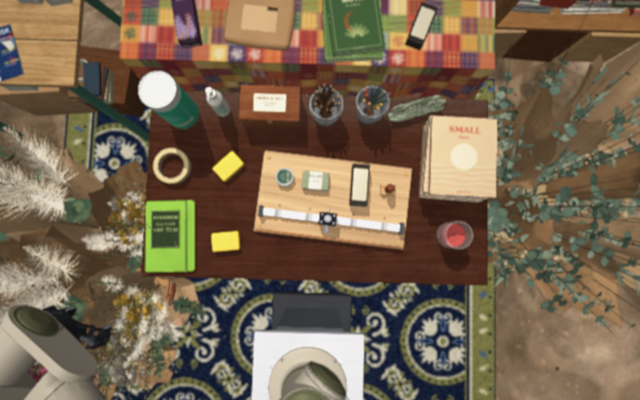

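View pics/scene0.png

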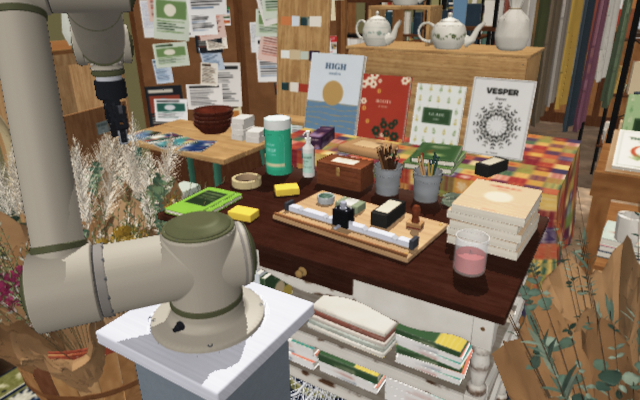

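The top view shows the rail from (262,212) to (402,229), with the stop at (328,218). There are three soap-shaped things. The ones at (228,167) and (226,242) are yellow and off the board. The one at (316,182) is green in a paper band on the board, so it is the soap. From the left the samples are tin, soap, matches and stamp, so the soap points to notch b. I'll confirm this in a crop and measure the rail.

```bash
python3 - <<'E'
from h import *
im=cv2.imread("pics/top0.png")[148:252,250:418]
cv2.imwrite("pics/crop.png",cv2.resize(im,None,fx=4.7,fy=4.7,interpolation=cv2.INTER_CUBIC))
E
```

```text
(no output)
```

View pics/crop.png

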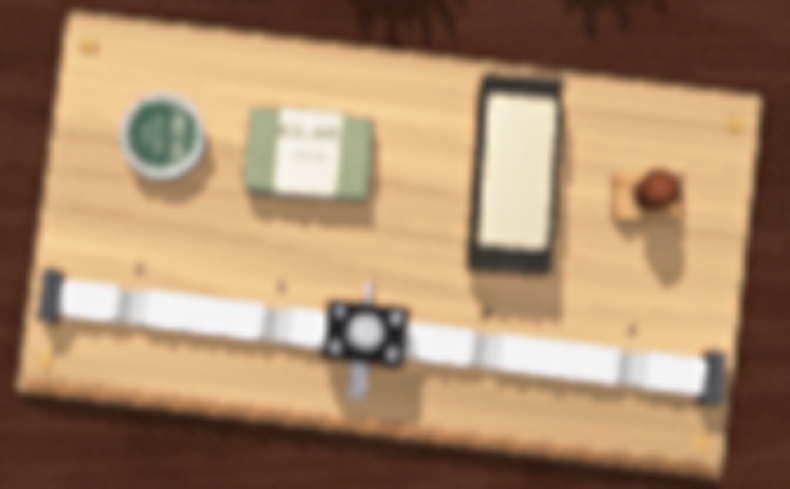

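The crop confirms it: the green banded bar sits behind the second notch from the left. Crop pixels are a (130,303), b (278,323), c (484,350), d (632,368), with the stop top near (365,331). Next I'll work out the geometry.

```bash
cat >> h.py <<'E'
def geom():
    px=np.array([[130,303],[278,323],[484,350],[632,368]])/4.7+[250,148]-.4
    P=np.array([ray("top",p,.030) for p in px])[:,:2]
    q=np.array([.155,.065,-.065,-.155])
    u=(q@P)/(q@q);print("scale",np.linalg.norm(u));u/=np.linalg.norm(u)
    return P.mean(0),u
E
python3 - <<'E'
from h import *
o,u=geom();v=np.array([u[1],-u[0]])
print("origin",o,"u",u,"ang",np.degrees(np.arctan2(u[1],u[0])))
f=lambda p:((p[:2]-o)@u,(p[:2]-o)@v)
print("stop top",f(ray("top",np.array([365,330])/4.7+[250,148]-.4,.075)))
for n,p,z in(("soap",(316.2,181.8),.037),("ends L",np.array([52,296])/4.7+[250,148],.04),("R",np.array([712,377])/4.7+[250,148],.04)):print(n,f(ray("top",p,z)))
s=read_state();yt=np.array(s["orientation"])[:2,1];print("tool y ang",np.degrees(np.arctan2(yt[1],yt[0])))
for a in(-.10,-.08):
  w=o+a*u; d=np.r_[w,.13]-s["ee_pos"];print(a,w,"tool shift",np.array(s["orientation"]).T@d*100)
E
```

```text
scale 0.9999347439411136
origin [ 0.48275378 -0.05259355] u [0.10117202 0.99486895] ang 84.19333544960377
stop top (np.float64(0.011004583176391757), np.float64(0.00030559296882622555))
soap (np.float64(0.05517091386286845), np.float64(0.10125525415746536))
ends L (np.float64(0.2010274701357015), np.float64(-0.003054233739330947))
R (np.float64(-0.2039580006090628), np.float64(-0.00026254988101639606))
tool y ang 66.00364680334778
-0.1 [ 0.47263658 -0.15208044] tool shift [-49.36191153 -49.66935301  10.13726219]
-0.08 [ 0.47466002 -0.13218306] tool shift [-48.73758363 -47.76929651  10.13716081]
```

{"name": "send_rows", "arguments": {"moves": [[[-4,-3.8,0,0,0,0,0],[-4,-3.8,0,0,0,0,0],[-4,-3.8,0,0,0,0,0],[-4,-3.8,0,0,0,0,0],[-4,-3.8,0,0,0,0,0],[-4,-3.8,0,0,0,0,0],[-4,-3.8,0,0,0,0,0],[-4,-3.8,0,0,0,0,0]]], "force": 20}}

```text
t: 1.8
ee_pos: [0.3928, 0.0928, 0.2316]
orientation: [[-0.914, 0.407, 0.001], [0.407, 0.914, 0.0], [-0.001, 0.0, -1.0]]
ft_force: [1.2, 0.1, 0.5]
finger_gap: 0.0
```

{"name": "send_rows", "arguments": {"moves": [[[-4,-3.8,0,0,0,0,0],[-4,-3.8,0,0,0,0,0],[-4,-3.8,0,0,0,0,0],[-4,-3.8,0,0,0,0,0],[0,0,0,0,0,-9.1,0],[0,0,0,0,0,-9.1,0],[0,0,0,0,0,0,0],[0,0,0,0,0,0,0]]]}}

```text
t: 2.8
ee_pos: [0.4767, -0.1092, 0.2314]
orientation: [[-0.995, 0.104, 0.0], [0.104, 0.995, -0.0], [-0.0, -0.0, -1.0]]
ft_force: [-1.1, 1.0, -0.5]
finger_gap: -0.002
```

```bash
cat >> h.py <<'E'
def rel():
    o,u=geom();v=np.array([u[1],-u[0]]);s=read_state();R=np.array(s["orientation"]);p=np.array(s["ee_pos"])
    print("t",s["t"],"along,across,z",((p[:2]-o)@u).round(4),((p[:2]-o)@v).round(4),p[2].round(4),"ang err",np.degrees(np.arctan2(*(R[:2,1]@np.c_[v,u])))-90, "gap",s["finger_gap"],"F along",np.array(s["ft_force"])[:2]@u,s["ft_force"])
    print("tool u,v",R.T@np.r_[u,0],R.T@np.r_[v,0]);return o,u,v,s
E
python3 - <<'E'
from h import *
rel()
im=read_camera("wrist");cv2.imwrite("pics/w1.png",im[:,:,::-1])
E
```

```text
scale 0.9999347439411136
t 2.8 along,across,z -0.0569 -0.0003 0.2314 ang err -89.85211369169363 gap -0.001643603786409249 F along 0.9169877685201551 [-1.07137979  1.03066985 -0.46293608]
tool u,v [ 2.58108522e-03  9.99996665e-01 -8.39660575e-05] [-9.99996653e-01  2.58110012e-03  1.77815810e-04]
```

View pics/w1.png

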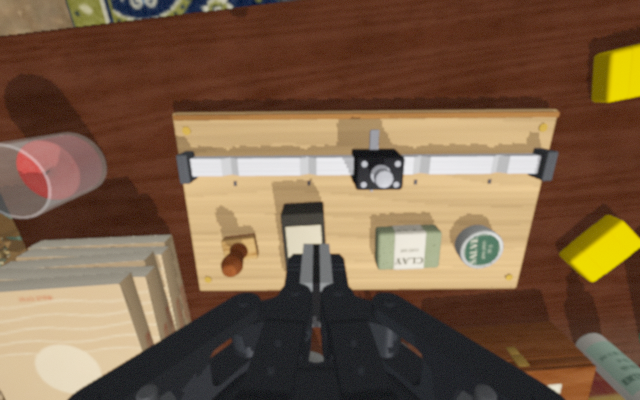

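The wrist view agrees: soap at (408,247) behind notch b (421,165), stop at (378,168), and a free space right of the stop. I'm going down over the rail and then approaching.

{"name": "send_rows", "arguments": {"moves": [[[0,0,5,0,0,0,0],[0,0,5,0,0,0,0],[0,0,4,0,0,0,0],[0,0,3,0,0,0,0],[0,0,1.4,0,0,0,0],[0,0,0,0,0,0,0],[0,0,0,0,0,0,0]]]}}

```text
t: 3.72
ee_pos: [0.4774, -0.1096, 0.0484]
orientation: [[-0.995, 0.101, 0.002], [0.101, 0.995, -0.001], [-0.002, -0.001, -1.0]]
ft_force: [1.1, 0.3, 0.3]
finger_gap: 0.001
```

{"name": "send_rows", "arguments": {"moves": [[[0,0.5,0,0,0,0,0],[0,0.5,0,0,0,0,0],[0,0.5,0,0,0,0,0],[0,0.3,0,0,0,0,0],[0,0,0,0,0,0,0]]]}}

```text
t: 4.35
ee_pos: [0.4786, -0.0912, 0.0473]
orientation: [[-0.995, 0.101, -0.0], [0.101, 0.995, 0.0], [0.0, 0.0, -1.0]]
ft_force: [-0.4, 0.3, 0.3]
finger_gap: 0.003
```

```bash
python3 - <<'E'
from h import *
rel()
im=read_camera("wrist");cv2.imwrite("pics/w2.png",im[:,:,::-1])
E
```

```text
scale 0.9999347439411136
t 4.35 along,across,z -0.0388 -0.0003 0.0473 ang err -90.03435202746783 gap 0.0030911892218923077 F along 0.278052002754025 [-0.3702789   0.31714113  0.26566769]
tool u,v [-5.99556053e-04  9.99999820e-01  3.00558426e-06] [-9.99999820e-01 -5.99555948e-04 -3.48876388e-05]
```

View pics/w2.png

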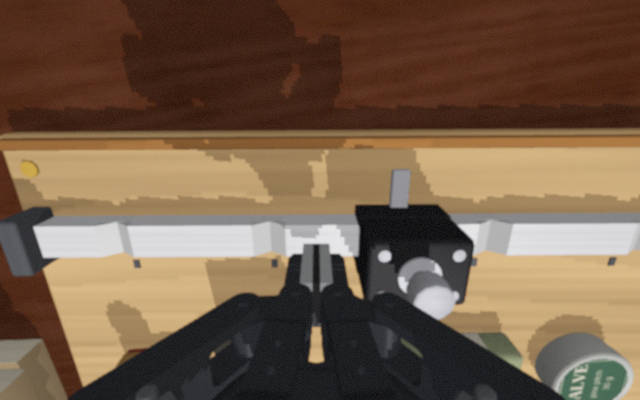

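Tip edge is at 345 px and the stop face at about 360 px, so roughly 10 mm remain. Pushing a little, then measuring the contact offset.

{"name": "send_rows", "arguments": {"moves": [[[0,0.4,0,0,0,0,0],[0,0.4,0,0,0,0,0],[0,0.3,0,0,0,0,0],[0,0.3,0,0,0,0,0],[0,0.3,0,0,0,0,0],[0,0.3,0,0,0,0,0],[0,0.3,0,0,0,0,0],[0,0,0,0,0,0,0]]]}}

```text
t: 5.4
ee_pos: [0.4809, -0.0681, 0.0473]
orientation: [[-0.995, 0.101, -0.0], [0.101, 0.995, 0.001], [0.0, 0.001, -1.0]]
ft_force: [-0.2, 0.1, -0.6]
finger_gap: -0.002
```

```bash
python3 - <<'E'
from h import *
o,u,v,s=rel()
im=read_camera("top");cv2.imwrite("pics/t2.png",im[:,:,::-1])
for m in masks_of("top","stop_centre")[:2]:print(m["confidence"],m["position"],(ray("top",m["position"],.066)[:2]-o)@u)
a=cv2.resize(cv2.imread("pics/t2.png")[180:250,250:418],None,fx=4.7,fy=4.7,interpolation=cv2.INTER_CUBIC)
im=read_camera("wrist")[150:350,100:600,::-1]
b=cv2.resize(im,(790,316));b=b[:260]
cv2.imwrite("pics/c2.png",np.vstack([a[:,:789],b[:,:789]]))
for q in(.011,.02,.03,.04):
  print(q,[ (proj("wrist",np.r_[o+(q-.025)*u+c*v,.066])-[100,150])*[1.58,1.58]+[0,a.shape[0]] for c in(-.018,.018)])
E
```

```text
scale 0.9999347439411136
t 5.4 along,across,z -0.0156 -0.0003 0.0473 ang err -90.02029045973643 gap -0.0019077256252000015 F along 0.11498182343365264 [-0.16310127  0.13216123 -0.62464192]
tool u,v [-3.54171656e-04  9.99999802e-01  5.20906698e-04] [-9.99999935e-01 -3.54135274e-04 -6.99351390e-05]
0.3 [453.7, 231.6] -0.34448666331276023
0.011 [array([345.44085319, 479.04546997]), array([345.20983825, 583.0876117 ])]
0.02 [array([377.02183445, 479.01456569]), array([374.32300558, 583.05949652])]
0.03 [array([412.11210262, 478.98022731]), array([406.67121488, 583.02825719])]
0.04 [array([447.202675  , 478.94588863]), array([439.01968269, 582.99701761])]
```

View pics/c2.png

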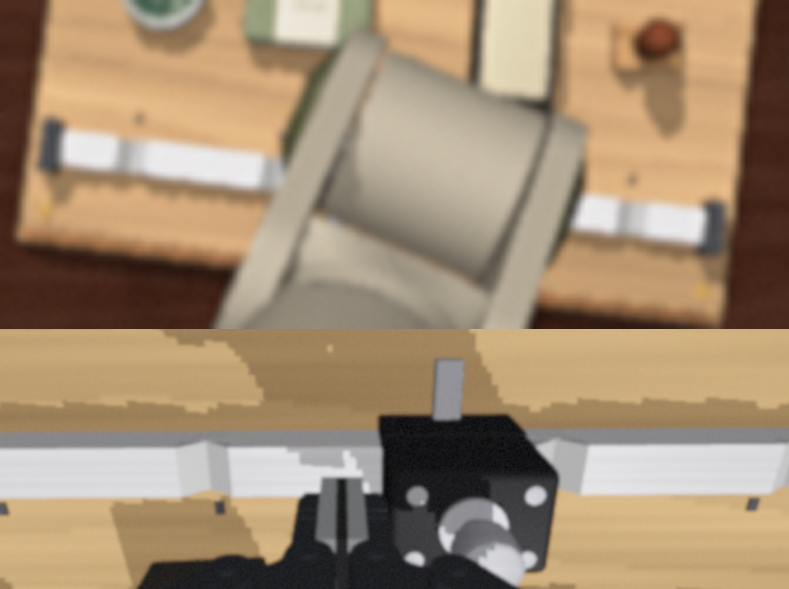

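```bash
python3 - <<'E'
from h import *
o,u=geom();v=np.array([u[1],-u[0]])
f=lambda q,c,z:((proj("wrist",np.r_[o+q*u+c*v,z])-[100,150])*1.58+[0,329]).round(0)
print("notch c edges",f(-.0745,-.01,.03),f(-.0555,-.01,.03),"far",f(-.0745,.01,.03),f(-.0555,.01,.03))
print("notch b edges",f(.0745,-.01,.03),f(.0745,.01,.03))
for q in(.02,.024,.028):print(q,"top L,R",f(q-.025,-.018,.066),f(q+.025,-.018,.066),"bot",f(q-.025,-.018,.036),f(q+.025,-.018,.036),"blade mid",f(q,-.04,.02))
E
```

```text
scale 0.9999347439411136
notch c edges [177. 451.] [229. 451.] far [183. 500.] [233. 500.]
notch b edges [590. 451.] [581. 500.]
0.02 top L,R [377. 479.] [552. 479.] bot [371. 437.] [516. 437.] blade mid [439. 363.]
0.024 top L,R [391. 479.] [567. 479.] bot [383. 437.] [528. 437.] blade mid [450. 363.]
0.028 top L,R [405. 479.] [581. 479.] bot [394. 437.] [540. 437.] blade mid [461. 363.]
```

The rail features project to within a few px, so the stop is at about +0.023 with the TCP at −0.0156 (contact offset 0.038). The pin should fall at TCP ≈ +0.020. I'm pushing to just before that, then in 1 mm steps.

{"name": "send_rows", "arguments": {"moves": [[[0,0.5,0,0,0,0,0],[0,0.6,0,0,0,0,0],[0,0.6,0,0,0,0,0],[0,0.5,0,0,0,0,0],[0,0.4,0,0,0,0,0],[0,0.3,0,0,0,0,0],[0,0.3,0,0,0,0,0],[0,0,0,0,0,0,0]]]}}

```text
t: 6.55
ee_pos: [0.4841, -0.0362, 0.0473]
orientation: [[-0.995, 0.101, 0.0], [0.101, 0.995, 0.001], [-0.0, 0.001, -1.0]]
ft_force: [-0.1, 0.1, -0.4]
finger_gap: -0.005
```

```bash
cat >> h.py <<'E'
def look(name):
    o,u,v,s=rel()
    im=read_camera("wrist")[150:350,100:600,::-1];cv2.imwrite(name,cv2.resize(im,(790,316)))
    f=lambda q,c,z:((proj("wrist",np.r_[o+q*u+c*v,z])-[100,150])*1.58).round(0)
    for q in(.055,.06,.065):print(q,"top L,R",f(q-.025,-.018,.066),f(q+.025,-.018,.066),"blade mid",f(q,-.04,.02),"knob",f(q,0,.088),f(q,0,.082))
E
python3 -c "from h import *;look('pics/c3.png')"
```

```text
scale 0.9999347439411136
t 6.55 along,across,z 0.0165 -0.0003 0.0473 ang err -90.01256251044501 gap -0.005065055099010131 F along 0.06495516229722681 [-0.13112002  0.07862426 -0.43512481]
tool u,v [-2.19247130e-04  9.99999713e-01  7.25406654e-04] [-9.99999976e-01 -2.19257110e-04  1.36783095e-05]
0.055 top L,R [387. 150.] [563. 150.] blade mid [447.  35.] knob [491. 255.] [485. 240.]
0.06 top L,R [405. 150.] [580. 150.] blade mid [461.  35.] knob [511. 255.] [503. 240.]
0.065 top L,R [422. 150.] [598. 150.] blade mid [475.  35.] knob [531. 255.] [522. 240.]
```

View pics/c3.png

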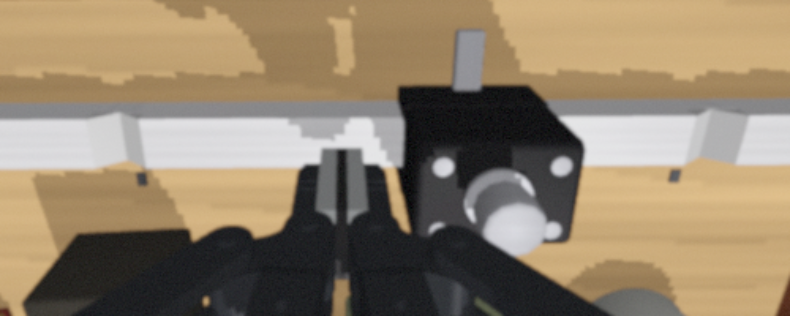

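The stop jumped about 7 mm ahead of the fingers (gap now visible between 388 and 405 px), with blade at 470 px and the knob lower. It looks clicked in. I'll back off, lift, move clear and verify.

{"name": "send_rows", "arguments": {"moves": [[[0,-0.5,0,0,0,0,0],[0,-1,0,0,0,0,0],[0,-1,-1,0,0,0,0],[0,0,-4,0,0,0,0],[0,0,-5,0,0,0,0],[0,0,-5,0,0,0,0],[0,0,-3,0,0,0,0],[0,0,0,0,0,0,0]]]}}

```text
t: 7.6
ee_pos: [0.4822, -0.0624, 0.2299]
orientation: [[-0.995, 0.102, 0.005], [0.101, 0.995, -0.002], [-0.005, -0.001, -1.0]]
ft_force: [-0.1, -0.6, -0.4]
finger_gap: -0.001
```

{"name": "send_rows", "arguments": {"moves": [[[0,-4,0,0,0,0,0],[0,-5,0,0,0,0,0],[0,-5,0,0,0,0,0],[0,-5,0,0,0,0,0],[0,-5,0,0,0,0,0],[0,-3,0,0,0,0,0],[0,0,0,0,0,0,0],[0,0,0,0,0,0,0]]]}}

```text
t: 8.6
ee_pos: [0.454, -0.3295, 0.2267]
orientation: [[-0.995, 0.101, -0.001], [0.101, 0.995, 0.001], [0.001, 0.001, -1.0]]
ft_force: [0.3, -0.0, -0.2]
finger_gap: -0.0
```

```bash
python3 - <<'E'
from h import *
o,u,v,s=rel()
im=read_camera("top")[:,:,::-1]
d=4.7
a=cv2.resize(im[148:252,250:418],None,fx=d,fy=d,interpolation=cv2.INTER_CUBIC)
cv2.imwrite("pics/c4.png",a)
for n,z in (("stop_centre",.066),("soap_mid",.0265),("tin_mid",.025),("stamp_mid",.05),("matches_mid",.034),("tape_mid",.0125),("candle_mid",.045)):
    for m in masks_of("top",n)[:3]:
        if m["confidence"]>.45:print(n,m["position"],ray("top",m["position"],z).round(3),(ray("top",m["position"],z)[:2]-o)@u)
f=lambda q,c,z:((proj("top",np.r_[o+q*u+c*v,z])-[249.6,147.6])*d).round(0)
for q in(.058,.065,.072):print(q,"top corners",[f(q+i*.025,j*.018,.066) for i in(-1,1) for j in(-1,1)],"knob",f(q,0,.082))
E
```

```text
scale 0.9999347439411136
t 8.6 along,across,z -0.2784 -0.0006 0.2267 ang err -90.00953390123605 gap -0.00012586550788912064 F along -0.014345984846985117 [ 0.26500849 -0.0413697  -0.16238183]
tool u,v [-1.67821660e-04  9.99999098e-01  1.33250795e-03] [-9.99999415e-01 -1.66397819e-04 -1.06858132e-03]
stop_centre [307.8, 214.9] [0.491 0.013 0.066] 0.06593439468035328
soap_mid [230.2, 165.0] [0.633 0.245 0.026] 0.31116470886904407
soap_mid [317.6, 181.5] [ 0.591 -0.012  0.026] 0.051430920576846076
soap_mid [227.7, 243.3] [0.405 0.242 0.026] 0.28537432974959714
tin_mid [284.6, 177.6] [0.6   0.085 0.025] 0.148554468679946
stamp_mid [388.3, 190.2] [ 0.569 -0.214  0.05 ] -0.15229020662993134
matches_mid [360.3, 187.8] [ 0.576 -0.136  0.034] -0.07363748421543603
tape_mid [166.3, 160.0] [0.645 0.438 0.012] 0.5042166546778056
0.058 top corners [array([324., 356.]), array([332., 297.]), array([241., 346.]), array([249., 286.])] knob [286. 320.]
0.065 top corners [array([312., 355.]), array([320., 295.]), array([229., 344.]), array([237., 284.])] knob [274. 318.]
0.072 top corners [array([301., 353.]), array([309., 294.]), array([217., 343.]), array([225., 283.])] knob [262. 317.]
```

View pics/c4.png

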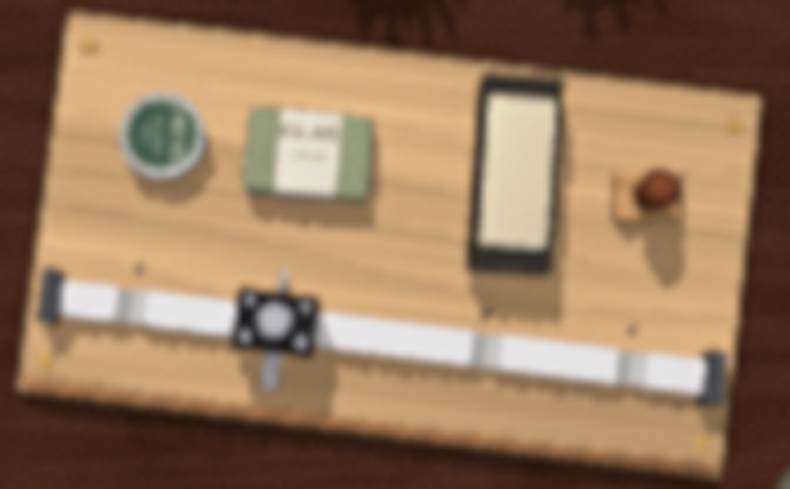

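```bash
python3 -c "
from bench import *
close_job()"
```

```text
the job is handed in; nothing more can be done
```

I pushed the stop with shut fingertips about 55 mm to the left, into notch b, the second from the left. That is the notch in front of the green banded soap bar. I then lifted the hand clear and handed the job in at about 9 s on the robot's clock.

- **Stop position:** after the hand was away, the network put the stop at about +0.066 and the knob's pixel matched +0.065, which is notch b.
- **Pin:** I did not measure the drop directly. The stop jumped about 7 mm ahead of the fingers and the knob appeared lower, which fits the pin having clicked in. The wrist picture just after that jump read +0.060 to +0.063, a few mm short of the notch. The later top view resolved that.
- **Push force:** the wrist force was only read at the end of each move, and never came to more than about 1.6 N. I saw no dip in the push itself.
- **Other things:** in the last top view the samples on the board look the same as at the start. The network's readings for the soap, stamp, matches and tape differ by up to about 7 mm from the first ones; I take that as detection noise.
- **Not rechecked:** the candle was not reported with enough confidence in the last picture, where the raised arm probably hid it. The hand stayed at least 0.22 m above the table near it.

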